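# Tip the sample crates and dispatch the stamped one

### The arm

A 6-joint arm with a two-finger parallel gripper is mounted at the origin on the work surface. World frame = base frame: x ahead of the robot, y to its left, z up, the work surface at z = 0. Lengths are in mm, angles in rad, forces in N, time in s.
With the tool pointing down it reaches from about 275 to 750 mm from the base axis. Payload 10.2 kg.
Tool frame: the origin (TCP) lies at the very end of the fingers, on their centre line; the grasp point (between the pads) lies 19 mm behind it; y points along the fingers, z is the direction in which the jaws open and shut, and the axes are right-handed (so a half turn about y gives the same grasp; the last joint's range is limited). The gripper opens to 85 mm and grips with 20 to 120 N. Pads are 22 mm wide; open, the fingers measure 114 mm over their backs; the gripper's body (76 mm by 85 mm) begins 54 mm behind the grasp point. The pads swing forward as they close: fully open they stand 13 mm farther back than shut.
Start: joints at [-1.507, 0.313, 1.498, -0, 1.331, -0.223], TCP at [148.501, -503.566, 231.294] pointing down, gripper open.
Joint ranges: [-2.94, 2.94], [-0.97, 2.17], [0.19, 2.56], [-1.23, 4.37], [0.02, 3.11], [-2.88, 2.88]. Speed limits (rad/s): [2.39, 2.39, 3.01, 3.14, 3.14, 3.14].

### API

Orientations are given as a 3x3 rotation matrix whose columns are the frame's x, y, z axes.
In Python, from plant import env gives the robot as it stands.
- The arm moves only by the tool move_arm, never from a script. Its argument "series" is one flat list of numbers, 6 for each row, row after row: the shift along the tool's x, y, z in m, then the turn, a rotation vector about the tool's x, y, z in degrees. A call has exactly 10 rows; each row shifts and turns the pose as measured when the row begins, along the tool's axes as they then stand; what a row does not reach is not made up. A row lasts 1/10 s, in which the tool goes at most 50 mm and 8.59 degrees, less where a joint would pass 70% of its speed; a pose out of reach is approached as far as the arm can. A call is refused whole if a number of a shift passes 0.05 or a number of a turn 8.59, either way. A call with a gripper value outside its range is refused whole. "hand" is the opening, from 0 (shut) to 1 (fully open), set as the call begins (left out, the last holds). The fingers move at their own pace and stop on an object; "grip_force" is the grip in N (left out, the last holds). Time passes only in rows, so rows that do not move let the fingers close, or fill a call up. It gives the time, the measured TCP pose, the force and the opening at its end, in the units of the state.
- env.state(): the state, without advancing time (a new reading comes with each control period).
- env.read_camera(name): name is "scene" or "top" or "wrist"; returns the picture (480x640x3 uint8, red, green, blue); there is no depth.
- env.camera_info(name): a dict with "fx", "fy", "cx", "cy" (pixels), "k1" (the pictures are not rectified: a ray, as slopes to the right and down, at radius r is drawn at 1 + k1 r^2 times it, then the intrinsics apply), "R" (3x3) and "t" (3): a world point X has camera coordinates R X + t; the wrist camera has in their place "tool_from_camera" (4x4, takes a point from camera to tool coordinates, whose origin is the TCP and whose axes are the tool frame's). Camera axes: x right, y down, z forward; pixel columns grow to the right and rows downward; lengths in mm; the calibration is good to about 2 mm. A picture is of the moment at which its call begins: read the wrist's pose just before it. camera_info takes no time and is no camera call.
- env.sign_off(): hands the job in, once; it reports no verdict.
The state is a dict: "time_s": time; "joints": joint angles; "joint_vel": joint speeds; "joint_torque": joint torques, N m; "tcp_pos": TCP position; "eef_rot": TCP orientation; "ft_force": force on the tool from outside, world axes, zero at the start; "ft_torque": the same for the moment, N m; "finger_gap": finger opening in mm.
Only numpy, scipy, OpenCV 4.12 (cv2) and the standard library are available. Lean on these libraries where they do the work, as an engineer would, in place of code of your own. Each camera call takes 0.05 s, during which the arm holds its last target.

### The job

Two identical grey sample crates stand on the lab bench, and one of them is stamped underneath. Without grasping or lifting anything, tip each crate over towards the robot with the fingertips, so that it lies on its broad side with its underside showing to the far side of the bench; then, once both are down, gently push the stamped one, as it lies, away from the robot until it lies about half across the dark dispatch line. Leave the other crate lying short of the line, and disturb nothing else.

Things in the scene. Friction and masses are not known exactly. Their poses are not given: they have to be found in the camera images.
- crate_stamped: slim closed crate, grey plastic, white lid: 72 mm deep (its x) by 140 wide (y) by 105 tall (z), 0.24-0.5 kg, stands upright, a broad face to the robot within 15 degrees. Origin: centre of underside; z up out of the lid, x away from the robot. Black stamp in mid-underside: a 50 mm ring with a cross. Tipped down, its x points up, its z (lid) to the robot, origin 36 mm high
- crate_plain: the other crate, same size, frame, mass range and look, but a bare underside; either may stand on the left. Both: smooth walls (friction 0.4), rubber foot rim (1.1), so a level push to the robot 80 mm up the far broad face tips it about its near lower edge; past about 35 degrees it falls by itself. Centre of mass at mid-height
- line: the dispatch line, a straight strip of flat dark tape on the bench beyond both crates, 18 mm wide and 720 mm long, running roughly left to right. Origin: its middle; its x points away from the robot square to the strip, its y along it. It does not obstruct anything.
- dishes: bystander: two stacked petri dishes, 56 mm across, 26 mm high, between the crates; origin under its centre
- pot: bystander: a small jar, 40 mm across, 50 mm high, between the crates; origin under its centre
- bottle: bystander: an amber bottle, 68 mm across, 150 mm high, on the left; origin under its centre
- beaker: bystander: a clear beaker, 72 mm across, 95 mm high, on the left; origin under its centre
- slidebox: bystander: a blue slide box, 85 by 100 by 32 mm, on the right; origin under its centre
- tuberack: bystander: a white rack of capped tubes, 70 by 150 by 78 mm, on the right; origin under its centre
- spatula: bystander: a spatula lying on the right of the bench; origin at its middle
Things that resemble listed ones, but are neither listed nor needed, are in the scene too. Leave any yellow look-alike of the crate_stamped alone.

How it is judged (in metres and radians):
On the way, in this order (a step that is already met when the one before it is completed fails the run):
1. one crate lies tipped towards the robot on its broad side (angle between any of crate_stamped, crate_plain's own x axis and vertical below 0.15 rad), for 0.2 s.
2. both crates lie tipped towards the robot (angle between each of crate_stamped, crate_plain's own x axis and vertical below 0.15 rad), for 0.2 s.
3. the stamped crate has been pushed, lying, onto the dispatch line (angle between crate_stamped's own x axis and vertical below 0.15 rad and x of crate_stamped in the frame of line between 0.02 and 0.085 m), for 0.2 s.
At the end, for the whole second after the job is handed in: The stamped crate lies at rest on the broad side that faced the robot (within 0.15 rad), the centre of its underside 20 to 85 mm beyond the middle of the dispatch line; the other crate lies likewise tipped, its underside at least 10 mm short of the line's middle (all of step 3 and angle between crate_plain's own x axis and vertical below 0.15 rad and x of crate_plain in the frame of line below -0.01 m and linear speed of each of crate_stamped, crate_plain below 0.01 m/s); the robot touches nothing.
It fails at once if a crate is lifted off the bench (more than about 20 mm) ((height (world z) of crate_stamped above 0.06 m or (angle between crate_stamped's own z axis and vertical below 0.25 rad and height (world z) of crate_stamped above 0.02 m)) or (height (world z) of crate_plain above 0.06 m or (angle between crate_plain's own z axis and vertical below 0.25 rad and height (world z) of crate_plain above 0.02 m))).
It fails at once if a crate is shoved or squeezed by the fingers with more than 30 N (contact force between any of crate_stamped, crate_plain and the fingers above 30 N).
It fails at once if the unstamped crate is pushed onto the dispatch line (x of crate_plain in the frame of line above 0 m).
It fails at once if a bystander is moved more than 25 mm (distance of any of dishes, pot, bottle, beaker, slidebox, tuberack, spatula from where it was at the start of the episode above 0.025 m).
It also fails if it takes over 58 s, if anything falls off the work surface, if the arm or the gripper's body presses on something with over 40 N, if the wrist force passes 120 N, or if a joint passes its speed limit or range.

## Working session

There is one attempt and no reset: what is moved stays moved. The work goes in short steps, Python scripts to look and compute and a tool call to move; the robot and the scene stay as the last step left them, time stands still between calls to the robot, and variables do not carry over. Pictures are saved under pics/ and viewed, and the job is handed in when it is done.

Besides the shell and the picture viewer there is one more tool, called after "Emit:" by a JSON object that holds its "name" and its "arguments". move_arm: Moves the arm, as the interface text tells. Its arguments: {"type":"object","properties":{"series":{"type":"array"},"hand":{"type":"number"},"grip_force":{"type":"number"}},"required":["series"]}

```bash
mkdir -p pics; ls
python3 - <<'E'
from plant import env
import cv2
s=env.state();print(s['time_s'],s['tcp_pos'],s['eef_rot'],s['finger_gap'])
for n in("scene","top"):
    im=env.read_camera(n);cv2.imwrite(f"pics/{n}0.png",im[:,:,::-1])
for n in("scene","top","wrist"):print(n,env.camera_info(n))
E
```

```text
pics
0.0 [ 148.49527699 -503.28540472  230.72605592] [[-9.59146862e-01 -6.47673846e-05  2.82908631e-01]
 [-2.82908469e-01  1.31691620e-03 -9.59146008e-01]
 [-3.10445583e-04 -9.99999131e-01 -1.28143929e-03]] 85.43354690848439
scene {'fx': 591.0282515250678, 'fy': 591.0282515250678, 'cx': 312.72593321361313, 'cy': 239.66734858048324, 'k1': -0.10546429456004139, 'R': array([[ 0.61566447,  0.78793874, -0.01047874],
       [ 0.6455266 , -0.51192661, -0.56676852],
       [-0.45194322,  0.34217494, -0.82381044]]), 't': array([-312.3437449 , -325.90501941, 1715.83904196])}
top {'fx': 457.944788854167, 'fy': 457.944788854167, 'cx': 317.6848031839141, 'cy': 237.85126344719126, 'k1': -0.07381487497559462, 'R': array([[-0.00462698, -0.9999313 , -0.01076927],
       [-0.99701647,  0.00544275, -0.07699703],
       [ 0.07705035,  0.01038088, -0.99697316]]), 't': array([4.04613920e-01, 5.10063983e+02, 1.26009702e+03])}
wrist {'fx': 338.78695859978524, 'fy': 338.78695859978524, 'cx': 313.2905876315144, 'cy': 242.34977069255788, 'k1': -0.0017021970093209688, 'tool_from_camera': array([[ 2.16580327e-04,  9.47952013e-01,  3.18413149e-01,
        -8.19522495e+01],
       [ 9.94965111e-04, -3.18413203e-01,  9.47951498e-01,
        -1.41829494e+02],
       [ 9.99999482e-01,  1.11502329e-04, -1.01214122e-03,
         8.66039741e-01],
       [ 0.00000000e+00,  0.00000000e+00,  0.00000000e+00,
         1.00000000e+00]])}
```

View pics/top0.png

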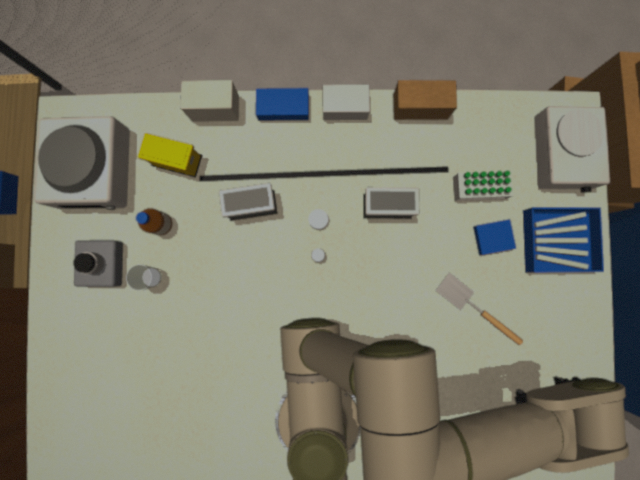

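View pics/scene0.png

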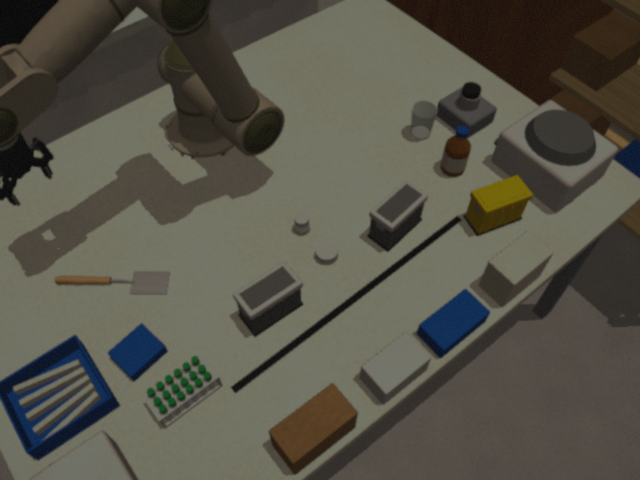

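The top view shows the left crate at about (247,201), the right crate at about (391,202), and the line from (200,178) to (447,169). The dishes are at (318,219), the pot at (318,256), and the yellow decoy at (168,152). I'll enlarge it to read these more closely.

```bash
cat > h.py <<'E'
import numpy as np,cv2
from plant import env
def ray(name,uv):
    c=env.camera_info(name)
    K=np.array([[c['fx'],0,c['cx']],[0,c['fy'],c['cy']],[0,0,1]])
    p=cv2.undistortPoints(np.array(uv,float).reshape(-1,1,2),K,np.array([c['k1'],0,0,0,0.]))[:,0]
    d=np.c_[p,np.ones(len(p))]
    if 'R' in c: R=c['R'];t=c['t']; return -R.T@t,d@R
    T=c['tool_from_camera'];s=env.state();W=np.array(s['eef_rot'])
    return W@T[:3,3]+s['tcp_pos'], d@(W@T[:3,:3]).T
def at_z(name,uv,z):
    o,d=ray(name,uv); return o+d*((z-o[2])/d[:,2])[:,None]
E
python3 - <<'E'
import cv2
im=cv2.imread('pics/top0.png')
for n,(x,y) in dict(l=(190,130),r=(350,130)).items():
    cv2.imwrite(f'pics/c_{n}.png',cv2.resize(im[y:y+100,x:x+120],None,fx=6,fy=6,interpolation=cv2.INTER_CUBIC))
E
```

```text
(no output)
```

View pics/c_l.png

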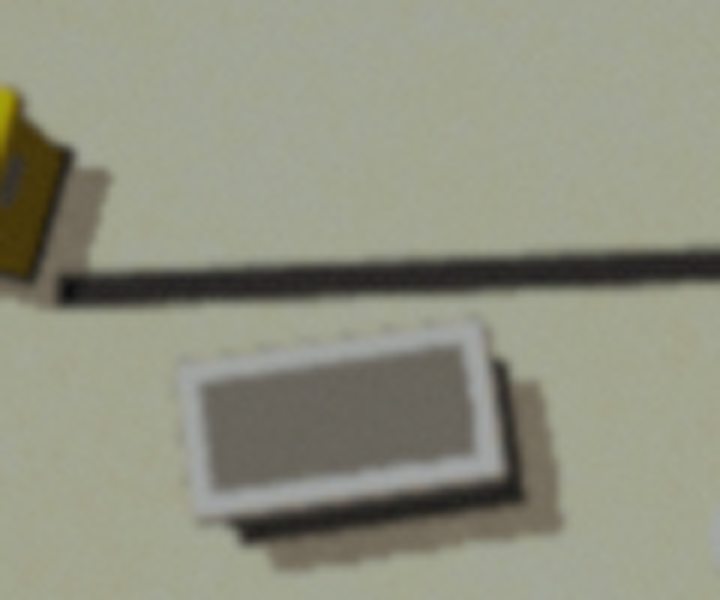

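View pics/c_r.png

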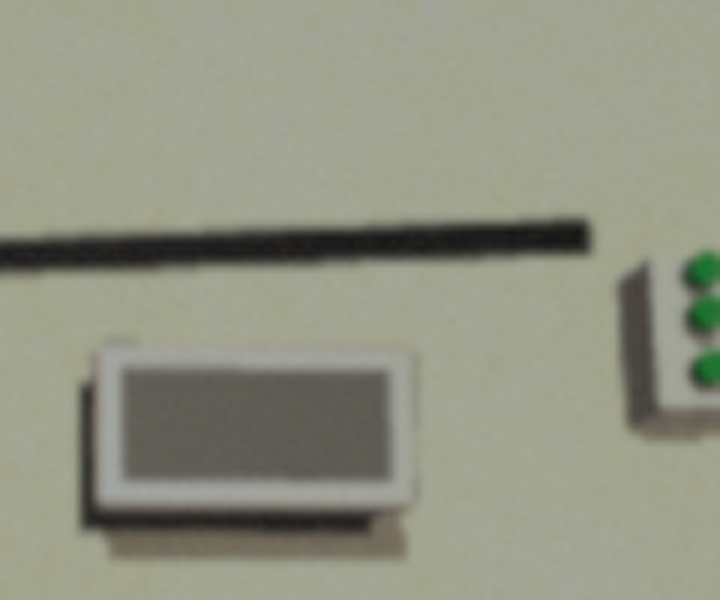

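Run:
```python
from h import *
np.set_printoptions(precision=1,suppress=True)
f=lambda p,o:(np.array(p)+.5)/6-.5+o
L=f([(178,365),(480,320),(510,475),(205,520)],(190,130));R=f([(97,347),(412,350),(414,507),(92,505)],(350,130))
for n,c in(('L',L),('R',R)):
    P=at_z('top',c,105);print(n,P[:,:2].tolist(),'ctr',P.mean(0)[:2])
    v=(P[1]-P[0]+P[2]-P[3])/2;u=(P[0]-P[3]+P[1]-P[2])/2;print(np.linalg.norm(v),np.linalg.norm(u),'yaw deg x-axis',np.degrees(np.arctan2(u[1],u[0])),'from width',np.degrees(np.arctan2(-v[1],-v[0]))-90)
e=np.r_[f([(62,290)],(190,130)),f([(590,236)],(350,130))]
P=at_z('top',e,0);print('line',P,P.mean(0),np.linalg.norm(P[0]-P[1]))
print('dish',at_z('top',[(318,219)],26),'pot',at_z('top',[(318,255)],50),'rack',at_z('top',[(458,175),(455,198),(511,170),(513,195)],70))
print('bottle',at_z('top',[(150,218)],150),'yellow',at_z('top',[(144,135),(194,148),(189,172),(140,155)],100),'slide',at_z('top',[(476,226),(507,221),(514,248),(482,254)],32))
```

```text
L [[630.7812513259244, 256.8522621683269], [649.6218764881788, 123.26978486591987], [580.7218210497381, 109.76783996302078], [561.8325181353629, 243.90537974394783]] ctr [605.7 183.4]
135.1827975555399 70.18160192221234 yaw deg x-axis 10.861253440333106 from width 8.021895123117915
R [[635.8914793447136, -130.16549737549235], [634.0072763014034, -268.71026878154663], [564.5236507163424, -267.90711415001664], [566.0741408819412, -127.00732556347913]] ctr [ 600.1 -198.4]
139.73283367456318 69.67863856995214 yaw deg x-axis -1.6288913499221485 from width -0.7041951923853134
line [[ 687.3  337.9    0. ]
 [ 709.  -378.6    0. ]] [698.2 -20.3   0. ] 716.8569042540332
dish [[562.3  -3.4  26. ]] pot [[460.9  -3.1  50. ]] rack [[ 676.  -386.2   70. ]
 [ 612.6 -375.8   70. ]
 [ 690.1 -534.2   70. ]
 [ 620.6 -536.7   70. ]]
bottle [[553.2 424.5 150. ]] yellow [[786.7 467.6 100. ]
 [748.1 328.6 100. ]
 [682.5 340.6 100. ]
 [731.3 476.7 100. ]] slide [[ 539.8 -443.8   32. ]
 [ 553.5 -532.5   32. ]
 [ 477.7 -549.7   32. ]
 [ 461.6 -458.3   32. ]]
```

Emit:
{"name": "move_arm", "arguments": {"series": [-0.03,0.001,-0.007,0,0,0,-0.03,0.001,-0.007,0,0,0,-0.03,0.001,-0.007,0,0,0,-0.03,0.001,-0.007,0,0,0,-0.03,0.001,-0.007,0,0,0,-0.03,0.001,-0.007,0,0,0,-0.03,0.001,-0.007,0,0,0,-0.03,0.001,-0.007,0,0,0,-0.03,0.001,-0.007,0,0,0,-0.03,0.001,-0.007,0,0,0], "hand": 1}}

```text
time_s: 1.1
tcp_pos: [423.4, -346.1, 217.4]
eef_rot: [[-0.961, -0.003, 0.276], [-0.277, 0.007, -0.961], [0.001, -1.0, -0.008]]
ft_force: [-0.4, -0.1, -0.3]
finger_gap: 85.1
```

```bash
cat >> h.py <<'E'
def plan(x,y,z,yaw):
    s=env.state();W=np.array(s['eef_rot']);p=np.array(s['tcp_pos'])
    cur=np.degrees(np.arctan2(-W[1,0],-W[0,0]))
    a=np.radians(yaw);c,n=np.cos(a),np.sin(a)
    T=np.array([[-c,0,n],[-n,0,-c],[0,-1,0]])
    rv=np.degrees(cv2.Rodrigues(W.T@T)[0][:,0])
    np.set_printoptions(precision=1,suppress=True)
    d=np.array([x,y,z])-p
    print('t',round(s['time_s'],2),'p',p,'yaw',round(cur,2),'F',np.array(s['ft_force']),'gap',round(s['finger_gap'],1),'q',np.array(s['joints']))
    print(' shift mm (cur tool axes)',W.T@d,'(target axes)',T.T@d,'rotvec deg',rv)
E
python3 -c "
from h import *
plan(672,-200,195,-1)"
```

```text
t 1.1 p [ 423.4 -346.1  217.4] yaw 16.05 F [-0.4 -0.1 -0.3] gap 85.1 q [-0.9  0.4  1.4  0.   1.3  0.4]
 shift mm (cur tool axes) [-279.4   22.6  -71.5] (target axes) [-246.1   22.4 -150.5] rotvec deg [ 0.4 17.1  0.1]
```

Emit:
{"name": "move_arm", "arguments": {"series": [-0.027,0.002,-0.011,0,1.7,0,-0.027,0.002,-0.011,0,1.7,0,-0.027,0.002,-0.011,0,1.7,0,-0.027,0.002,-0.011,0,1.7,0,-0.027,0.002,-0.011,0,1.7,0,-0.027,0.002,-0.011,0,1.7,0,-0.027,0.002,-0.011,0,1.7,0,-0.027,0.002,-0.011,0,1.7,0,-0.027,0.002,-0.011,0,1.7,0,-0.027,0.002,-0.011,0,1.7,0]}}

```text
time_s: 2.1
tcp_pos: [682.8, -189.9, 192.4]
eef_rot: [[-1.0, -0.01, -0.027], [0.027, 0.011, -1.0], [0.01, -1.0, -0.011]]
ft_force: [-0.3, -1.0, 1.3]
finger_gap: 85.6
```

```bash
python3 -c "
from h import *
plan(672,-199,78,-1)
im=env.read_camera('wrist');cv2.imwrite('pics/w1.png',im[:,:,::-1])
"
```

```text
t 2.1 p [ 682.8 -189.9  192.4] yaw -1.54 F [-0.3 -1.   1.3] gap 85.6 q [-0.4  0.8  0.9  0.   1.5  1.2]
 shift mm (cur tool axes) [  9.4 114.4  10.6] (target axes) [ 10.6 114.4   9.2] rotvec deg [ 0.6 -0.5  0.6]
```

View pics/w1.png

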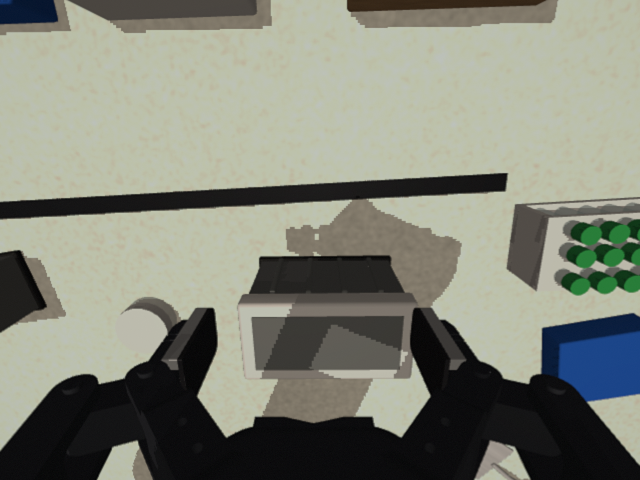

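The wrist view shows the right crate's far lid edge from about (240,303) to (417,304). The fingers straddle it with their centre at about column 314, so the tool sits slightly left of the crate. I'll cross-check the face position.

```bash
python3 -c "
from h import *
np.set_printoptions(precision=1,suppress=True)
print(at_z('wrist',[(241,296),(414,296),(239,303),(417,304),(245,378),(412,378)],105))
print(at_z('wrist',[(260,257),(390,257)],0))
"
```

```text
[[ 648.6 -131.6  105. ]
 [ 646.1 -261.2  105. ]
 [ 642.7 -129.5  105. ]
 [ 639.3 -263.9  105. ]
 [ 572.8 -127.5  105. ]
 [ 570.7 -264.9  105. ]]
[[ 638.6 -128.1    0. ]
 [ 635.7 -264.8    0. ]]
```

Emit:
{"name": "move_arm", "arguments": {"series": [0,0.0115,0.001,0,0,0,0,0.0115,0.001,0,0,0,0,0.0115,0.001,0,0,0,0,0.0115,0.001,0,0,0,0,0.0115,0.001,0,0,0,0,0.0115,0.001,0,0,0,0,0.0115,0.001,0,0,0,0,0.0115,0,0,0,0,0,0.0115,0,0,0,0,0,0.0115,0,0,0,0]}}

```text
time_s: 3.15
tcp_pos: [681.6, -194.6, 64.8]
eef_rot: [[-1.0, -0.012, -0.027], [0.027, 0.014, -1.0], [0.013, -1.0, -0.013]]
ft_force: [0.3, -0.1, -0.2]
finger_gap: 85.5
```

```bash
python3 -c "
from h import *
plan(635,-197,78,-1)
"
```

```text
t 3.15 p [ 681.6 -194.6   64.8] yaw -1.55 F [ 0.3 -0.1 -0.2] gap 85.5 q [-0.4  0.9  1.   0.   1.3  1.2]
 shift mm (cur tool axes) [ 46.7 -12.7   3.5] (target axes) [ 46.6 -13.2   3.2] rotvec deg [ 0.8 -0.6  0.7]
```

Emit:
{"name": "move_arm", "arguments": {"series": [0.005,-0.001,0.001,0.4,-0.3,0.4,0.005,-0.001,0.001,0.4,-0.3,0.4,0.005,-0.001,0,0,0,0,0.004,-0.001,0,0,0,0,0.003,0,0,0,0,0,0.003,0,0,0,0,0,0.003,0,0,0,0,0,0.003,0,0,0,0,0,0.003,0,0,0,0,0,0.003,0,0,0,0,0]}}

```text
time_s: 4.15
tcp_pos: [643.0, -195.5, 65.4]
eef_rot: [[-1.0, 0.002, -0.016], [0.016, -0.001, -1.0], [-0.002, -1.0, 0.001]]
ft_force: [2.4, -0.9, 0.8]
finger_gap: 85.3
```

```bash
python3 -c "
from h import *
plan(620,-197,85,-1)
im=env.read_camera('wrist');cv2.imwrite('pics/w2.png',im[:,:,::-1])
"
```

```text
t 4.15 p [ 643.  -195.5   65.4] yaw -0.89 F [ 2.4 -0.9  0.8] gap 85.3 q [-0.5  0.8  1.2  0.   1.2  1.1]
 shift mm (cur tool axes) [ 23.  -19.7   1.9] (target axes) [ 23.  -19.6   1.9] rotvec deg [-0.   0.1 -0.1]
```

View pics/w2.png

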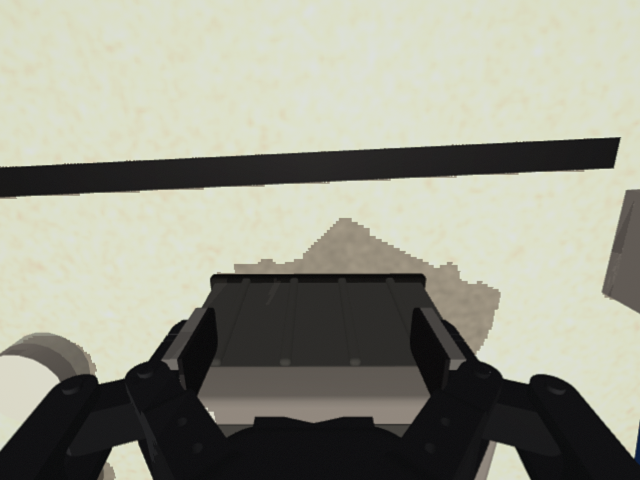

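The force is 2.4 N and the fingers are at the far face, so contact has begun. I'll keep tipping along an arc.

Emit:
{"name": "move_arm", "arguments": {"series": [0.004,-0.002,0,0,0,0,0.004,-0.002,0,0,0,0,0.004,-0.002,0,0,0,0,0.004,-0.002,0,0,0,0,0.004,-0.002,0,0,0,0,0.004,-0.002,0,0,0,0,0.004,-0.002,0,0,0,0,0.004,-0.002,0,0,0,0,0.004,-0.002,0,0,0,0,0.004,-0.002,0,0,0,0]}}

```text
time_s: 5.2
tcp_pos: [598.3, -194.5, 86.4]
eef_rot: [[-1.0, -0.001, -0.016], [0.016, 0.001, -1.0], [0.001, -1.0, -0.001]]
ft_force: [0.8, -0.1, 0.7]
finger_gap: 85.6
```

```bash
python3 -c "
from h import *
plan(590,-197,95,-1)
im=env.read_camera('wrist');cv2.imwrite('pics/w3.png',im[:,:,::-1])
im=env.read_camera('scene');cv2.imwrite('pics/s3.png',im[:,:,::-1])
"
```

```text
t 5.2 p [ 598.3 -194.5   86.4] yaw -0.92 F [ 0.8 -0.1  0.7] gap 85.6 q [-0.5  0.7  1.3  0.   1.1  1.1]
 shift mm (cur tool axes) [ 8.3 -8.5  2.6] (target axes) [ 8.2 -8.6  2.7] rotvec deg [0.  0.1 0.1]
```

View pics/w3.png

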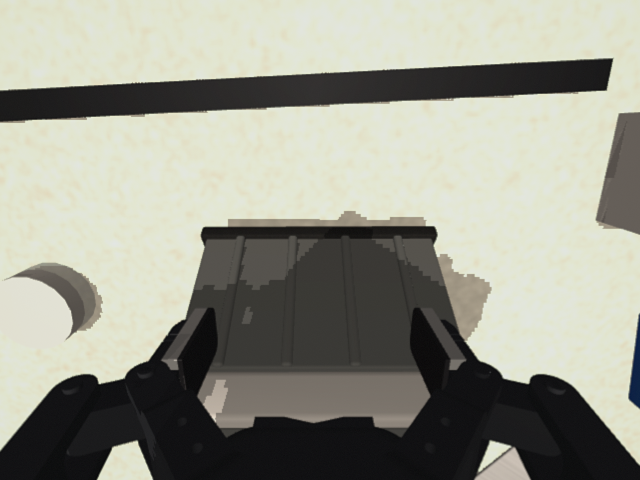

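View pics/s3.png

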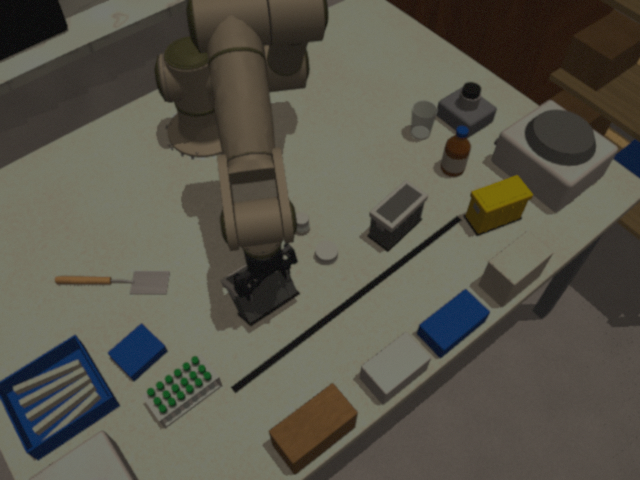

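The crate is tipping: the far face now leans back, with its rim raised at row 230 of the wrist view. I'll continue to push it over.

Emit:
{"name": "move_arm", "arguments": {"series": [0.003,-0.001,0,0,0,0,0.003,-0.001,0,0,0,0,0.003,-0.001,0,0,0,0,0.003,-0.001,0,0,0,0,0.003,-0.001,0,0,0,0,0,0,0,0,0,0,0,0,0,0,0,0,0,0,0,0,0,0,0,0,0,0,0,0,0,0,0,0,0,0]}}

```text
time_s: 6.3
tcp_pos: [582.2, -194.2, 91.9]
eef_rot: [[-1.0, -0.001, -0.016], [0.016, 0.001, -1.0], [0.001, -1.0, -0.001]]
ft_force: [0.8, -0.1, 1.0]
finger_gap: 85.4
```

```bash
python3 -c "
from h import *
plan(682,190,200,9)
im=env.read_camera('wrist');cv2.imwrite('pics/w4.png',im[:,:,::-1])
"
```

```text
t 6.3 p [ 582.2 -194.2   91.9] yaw -0.92 F [ 0.8 -0.1  1. ] gap 85.4 q [-0.5  0.6  1.4  0.   1.1  1.1]
 shift mm (cur tool axes) [ -93.5 -108.  -385.9] (target axes) [-158.7 -108.1 -363.9] rotvec deg [ 0.  -9.9  0.1]
```

View pics/w4.png

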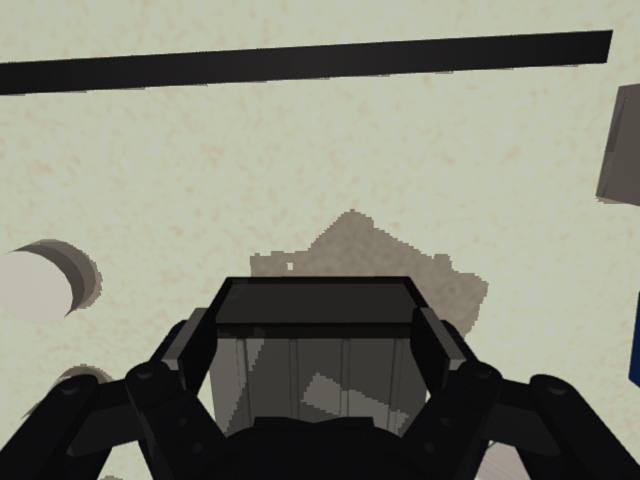

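The right crate now lies flat, with its upper rear edge at row 330 and lower edge at row 278. I'll lift clear and cross to the left crate.

Emit:
{"name": "move_arm", "arguments": {"series": [0,-0.03,0,0,0,0,-0.005,-0.03,-0.02,0,0,0,-0.01,-0.025,-0.045,0,-1,0,-0.01,-0.02,-0.048,0,-1.2,0,-0.015,0,-0.048,0,-1.2,0,-0.015,0,-0.048,0,-1.2,0,-0.02,0,-0.045,0,-1.2,0,-0.02,0,-0.045,0,-1.2,0,-0.02,0,-0.04,0,-1.2,0,-0.02,0,-0.03,0,-1.2,0]}}

```text
time_s: 7.35
tcp_pos: [700.8, 184.5, 201.0]
eef_rot: [[-0.989, 0.001, 0.146], [-0.146, 0.002, -0.989], [-0.001, -1.0, -0.002]]
ft_force: [0.5, -0.9, 0.7]
finger_gap: 85.2
```

```bash
python3 -c "
from h import *
plan(682,190,200,9)
im=env.read_camera('scene');cv2.imwrite('pics/s5.png',cv2.resize(im[200:380,180:420,::-1],None,fx=3,fy=3,interpolation=cv2.INTER_CUBIC))
"
```

```text
t 7.35 p [700.8 184.5 201. ] yaw 8.38 F [ 0.5 -0.9  0.7] gap 85.2 q [0.1 0.8 0.8 0.  1.5 1.5]
 shift mm (cur tool axes) [17.8  1.  -8.2] (target axes) [17.7  1.  -8.4] rotvec deg [ 0.1 -0.6 -0.1]
```

View pics/s5.png

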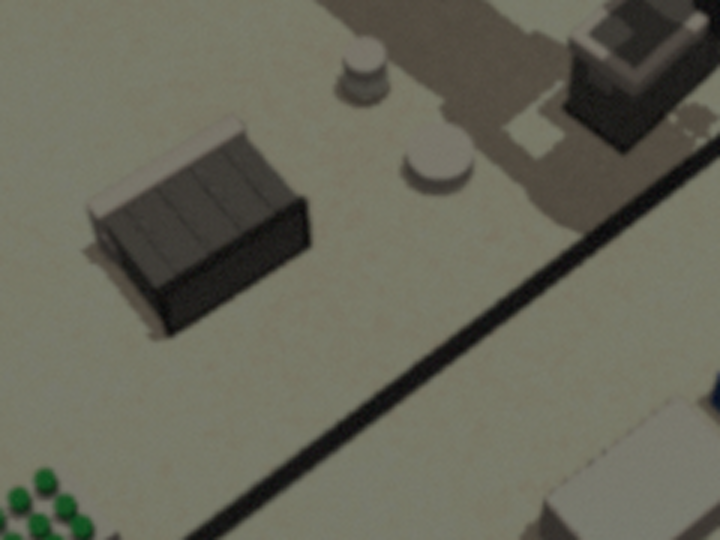

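The right crate lies tipped at about (200,240) in this crop, with its dark underside to the far side. No mark is readable yet. Next I'll check the left crate with the wrist camera.

```bash
python3 -c "
from h import *
im=cv2.imread('pics/s5.png');g=im[180:350,140:330].astype(float);cv2.imwrite('pics/s5b.png',cv2.resize(np.clip((g-15)*5,0,255).astype('uint8'),None,fx=3,fy=3))
im=env.read_camera('wrist');cv2.imwrite('pics/w5.png',im[:,:,::-1])
"
```

```text
(no output)
```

View pics/s5b.png

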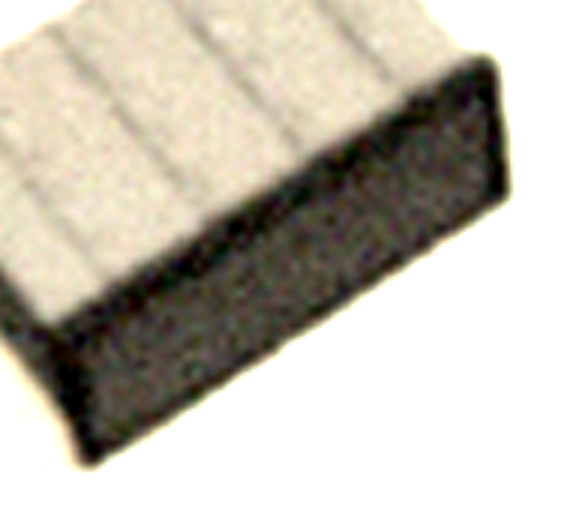

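View pics/w5.png

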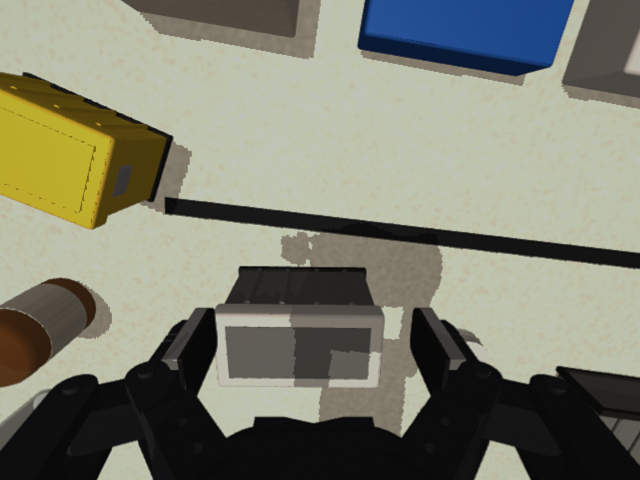

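With the contrast raised, the right crate's underside is bare, so the left one should be the stamped crate. The wrist view shows the left crate's lid edge from (217,306) to (384,307) and its far foot edge from (240,268) to (365,268). The fingers are centred at about column 314, so they must shift left.

```bash
python3 -c "
from h import *
np.set_printoptions(precision=1,suppress=True)
P=at_z('wrist',[(217,306),(384,307),(219,386),(378,386)],105);print(P)
Q=at_z('wrist',[(240,268),(365,268)],0);print(Q)
v=Q[1]-Q[0];print(np.degrees(np.arctan2(-v[1],-v[0]))-90, np.degrees(np.arctan2(v[0],-v[1])))
m=Q.mean(0);a=np.radians(9);print(m)
plan(m[0]+42*np.cos(a),m[1]+42*np.sin(a),65,9)
"
```

```text
[[640.1 253.4 105. ]
 [659.  123.5 105. ]
 [562.8 247.1 105. ]
 [583.5 112.2 105. ]]
[[627.6 256.2   0. ]
 [648.1 121.4   0. ]]
8.62571888693634 8.625718886936337
[637.8 188.8   0. ]
t 7.45 p [701.  186.3 199.5] yaw 8.56 F [-0.4  0.3 -0.6] gap 85.6 q [0.1 0.8 0.8 0.  1.5 1.5]
 shift mm (cur tool axes) [ 20.1 134.5 -11.8] (target axes) [ 20.  134.5 -12.3] rotvec deg [ 0.1 -0.4 -0. ]
```

Emit:
{"name": "move_arm", "arguments": {"series": [0,0.012,-0.002,0,0,0,0,0.012,-0.002,0,0,0,0,0.012,-0.002,0,0,0,0,0.012,-0.002,0,0,0,0.002,0.012,-0.001,0,0,0,0.003,0.012,-0.001,0,0,0,0.003,0.012,0,0,0,0,0.003,0.012,0,0,0,0,0.003,0.012,0,0,0,0,0.003,0.011,0,0,0,0]}}

```text
time_s: 8.45
tcp_pos: [679.9, 188.9, 69.2]
eef_rot: [[-0.99, -0.004, 0.141], [-0.141, 0.001, -0.99], [0.004, -1.0, -0.002]]
ft_force: [-0.1, 0.1, 0.9]
finger_gap: 85.1
```

```bash
python3 -c "
from h import *
m=np.array([637.8,188.8]);a=np.radians(8.6)
plan(m[0]+5*np.cos(a),m[1]+5*np.sin(a),66,8.6)
"
```

```text
t 8.45 p [679.9 188.9  69.2] yaw 8.13 F [-0.1  0.1  0.9] gap 85.1 q [0.1 0.9 1.  0.  1.3 1.5]
 shift mm (cur tool axes) [36.7  3.4 -5.8] (target axes) [36.6  3.2 -6.2] rotvec deg [ 0.1 -0.5  0.2]
```

Emit:
{"name": "move_arm", "arguments": {"series": [0.005,0.001,-0.002,0,-0.3,0.2,0.005,0.001,-0.002,0,-0.2,0,0.005,0,-0.001,0,0,0,0.004,0,-0.001,0,0,0,0.003,0,0,0,0,0,0.003,0,0,0,0,0,0.003,0,0,0,0,0,0.003,0,0,0,0,0,0.003,0,0,0,0,0,0.003,0,0,0,0,0]}}

```text
time_s: 9.45
tcp_pos: [641.4, 189.2, 69.3]
eef_rot: [[-0.989, 0.007, 0.149], [-0.149, 0.004, -0.989], [-0.008, -1.0, -0.003]]
ft_force: [2.9, 0.4, 1.3]
finger_gap: 85.5
```

```bash
python3 -c "
from h import *
plan(600,183,86,8.6)
im=env.read_camera('wrist');cv2.imwrite('pics/w6.png',im[:,:,::-1])
"
```

```text
t 9.45 p [641.4 189.2  69.3] yaw 8.55 F [2.9 0.4 1.3] gap 85.5 q [0.1 0.8 1.2 0.  1.2 1.5]
 shift mm (cur tool axes) [ 41.7 -17.   -0.1] (target axes) [ 41.9 -16.7  -0.1] rotvec deg [ 0.1 -0.  -0.5]
```

View pics/w6.png

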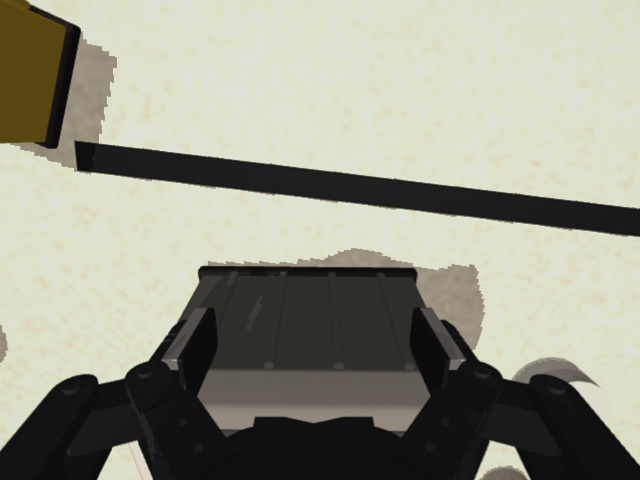

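The push is square, with the crate centred between the fingers and 2.9 N of force. I'll repeat the arc used on the first crate.

Emit:
{"name": "move_arm", "arguments": {"series": [0.004,-0.002,0,0,0,0,0.004,-0.002,0,0,0,0,0.004,-0.002,0,0,0,0,0.004,-0.002,0,0,0,0,0.004,-0.002,0,0,0,0,0.004,-0.002,0,0,0,0,0.004,-0.002,0,0,0,0,0.004,-0.002,0,0,0,0,0.004,-0.002,0,0,0,0,0.004,-0.002,0,0,0,0]}}

```text
time_s: 10.5
tcp_pos: [595.9, 182.3, 88.9]
eef_rot: [[-0.989, 0.0, 0.15], [-0.15, 0.002, -0.989], [-0.001, -1.0, -0.002]]
ft_force: [0.3, 0.0, -0.1]
finger_gap: 85.5
```

Emit:
{"name": "move_arm", "arguments": {"series": [0.003,-0.001,0,0,0,0,0.003,-0.001,0,0,0,0,0.003,-0.001,0,0,0,0,0.003,-0.001,0,0,0,0,0.003,-0.001,0,0,0,0,0,0,0,0,0,0,0,0,0,0,0,0,0,0,0,0,0,0,0,0,0,0,0,0,0,0,0,0,0,0]}}

```text
time_s: 11.5
tcp_pos: [579.4, 179.7, 94.5]
eef_rot: [[-0.989, 0.0, 0.15], [-0.15, 0.002, -0.989], [-0.001, -1.0, -0.002]]
ft_force: [0.5, 1.1, -0.1]
finger_gap: 85.1
```

```bash
python3 -c "
from h import *
plan(420,165,200,8.6)
im=env.read_camera('wrist');cv2.imwrite('pics/w7.png',im[:,:,::-1])
im=env.read_camera('scene')[160:300,340:460,::-1];cv2.imwrite('pics/s7.png',cv2.resize(np.clip((im.astype(float)-10)*3,0,255).astype('uint8'),None,fx=4,fy=4))
"
```

```text
t 11.5 p [579.4 179.7  94.5] yaw 8.62 F [ 0.5  1.1 -0.1] gap 85.1 q [0.1 0.6 1.4 0.  1.1 1.5]
 shift mm (cur tool axes) [ 159.8 -105.6   -9.5] (target axes) [ 159.8 -105.5   -9.3] rotvec deg [ 0.1  0.  -0. ]
```

View pics/w7.png

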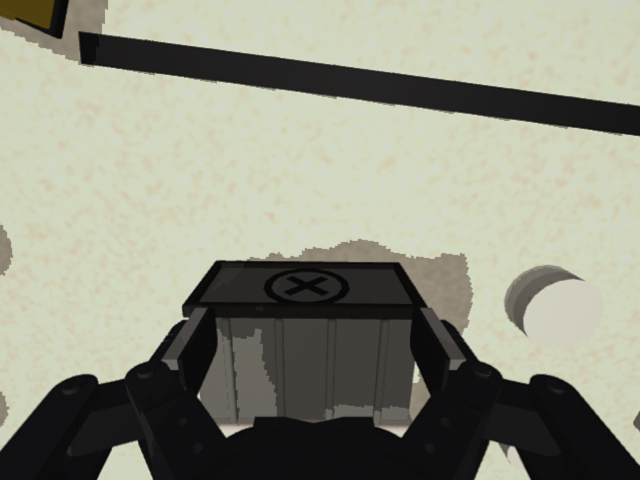

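View pics/s7.png

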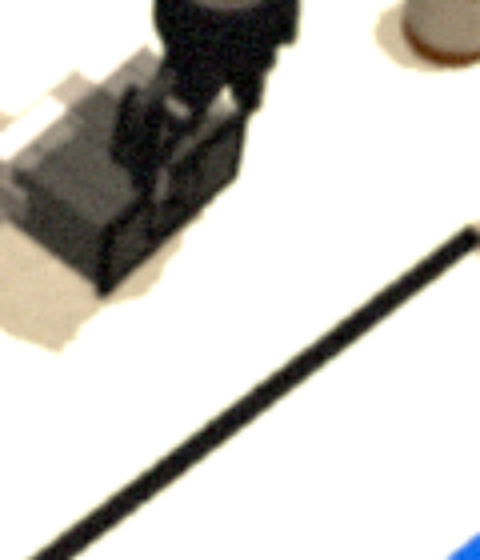

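The left crate is down, with the ring and cross visible on its underside at about (307,287), so it is the stamped one. I'll raise the arm and go round to the robot's side of it.

```bash
python3 -c "
from h import *
np.set_printoptions(precision=1,suppress=True)
print(at_z('wrist',[(218,262),(399,263)],0),at_z('wrist',[(185,308),(425,306)],72),at_z('wrist',[(307,287)],36))
"
```

```text
[[556.  248.2   0. ]
 [575.7 113.7   0. ]] [[558.  247.   72. ]
 [579.  117.4  72. ]] [[563.1 180.9  36. ]]
```

Emit:
{"name": "move_arm", "arguments": {"series": [0,-0.02,0,0,0,0,0,-0.03,0,0,0,0,0.015,-0.02,0,0,0,0,0.025,0,-0.001,0,0,0,0.025,0,-0.001,0,0,0,0.025,0,-0.001,0,0,0,0.025,0,-0.001,0,0,0,0.025,0,-0.001,0,0,0,0.01,0,0,0,0,0,0,0,0,0,0,0]}}

```text
time_s: 12.6
tcp_pos: [425.5, 161.3, 166.9]
eef_rot: [[-0.989, 0.002, 0.149], [-0.149, 0.002, -0.989], [-0.002, -1.0, -0.002]]
ft_force: [-0.4, -1.2, -1.4]
finger_gap: 85.6
```

```bash
python3 -c "
from h import *
plan(415,153,25,8.6)
im=env.read_camera('wrist');cv2.imwrite('pics/w8.png',im[:,:,::-1])
"
```

```text
t 12.6 p [425.5 161.3 166.9] yaw 8.59 F [-0.4 -1.2 -1.4] gap 85.6 q [0.1 0.2 1.8 0.  1.1 1.5]
 shift mm (cur tool axes) [ 11.9 141.9   6.9] (target axes) [ 11.6 141.9   6.6] rotvec deg [ 0.1 -0.  -0.1]
```

View pics/w8.png

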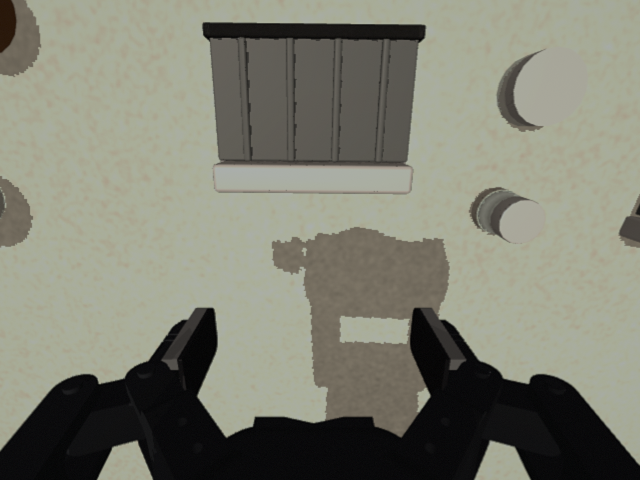

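The lying crate's lid edge spans (214,192) to (412,192), centred between the fingers. I'll descend behind it.

Emit:
{"name": "move_arm", "arguments": {"series": [0,0.014,0,0,0,0,0,0.014,0,0,0,0,0,0.014,0,0,0,0,0,0.014,0,0,0,0,0,0.014,0,0,0,0,0,0.014,0,0,0,0,0,0.014,0,0,0,0,0,0.014,0,0,0,0,0,0.012,0,0,0,0,0,0.005,0,0,0,0]}}

```text
time_s: 13.65
tcp_pos: [440.4, 161.9, 32.7]
eef_rot: [[-0.989, 0.011, 0.147], [-0.147, 0.003, -0.989], [-0.012, -1.0, -0.001]]
ft_force: [-1.2, 0.7, 0.2]
finger_gap: 85.3
```

```bash
python3 -c "
from h import *
plan(445,162,22,8.6)
"
```

```text
t 13.65 p [440.4 161.9  32.7] yaw 8.43 F [-1.2  0.7  0.2] gap 85.3 q [0.1 0.5 1.9 0.  0.8 1.5]
 shift mm (cur tool axes) [-4.4 10.7  0.6] (target axes) [-4.5 10.7  0.6] rotvec deg [ 0.1 -0.2 -0.7]
```

Emit:
{"name": "move_arm", "arguments": {"series": [-0.003,0.002,0,0,0,-0.4,-0.003,0.002,0,0,0,-0.3,-0.003,0.001,0,0,0,0,-0.003,0,0,0,0,0,-0.003,0,0,0,0,0,-0.005,0,0,0,0,0,-0.007,0,0,0,0,0,-0.007,0,0,0,0,0,-0.007,0,0,0,0,0,-0.007,0,0,0,0,0]}}

```text
time_s: 14.65
tcp_pos: [493.1, 169.6, 27.9]
eef_rot: [[-0.989, -0.002, 0.147], [-0.147, 0.001, -0.989], [0.002, -1.0, -0.001]]
ft_force: [-1.3, 0.2, -0.3]
finger_gap: 85.3
```

```bash
python3 -c "
from h import *
plan(600,186,28,8.6)
im=env.read_camera('wrist');cv2.imwrite('pics/w9.png',im[:,:,::-1])
"
```

```text
t 14.65 p [493.1 169.6  27.9] yaw 8.43 F [-1.3  0.2 -0.3] gap 85.3 q [0.1 0.6 1.7 0.  0.9 1.5]
 shift mm (cur tool axes) [-108.2   -0.3   -0.6] (target axes) [-108.2   -0.1   -0.3] rotvec deg [ 0.1 -0.2  0.1]
```

View pics/w9.png

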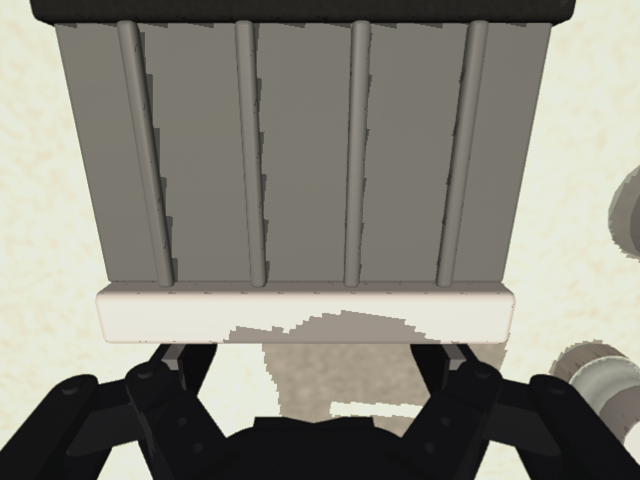

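Both fingers press squarely on the lid, which spans (97,340) to (513,340), and the crate is sliding straight. I'll keep pushing.

Emit:
{"name": "move_arm", "arguments": {"series": [-0.005,0,0,0,0,0,-0.007,0,0,0,0,0,-0.008,0,0,0,0,0,-0.008,0,0,0,0,0,-0.008,0,0,0,0,0,-0.008,0,0,0,0,0,-0.008,0,0,0,0,0,-0.008,0,0,0,0,0,-0.007,0,0,0,0,0,-0.005,0,0,0,0,0]}}

```text
time_s: 15.7
tcp_pos: [571.6, 181.1, 28.0]
eef_rot: [[-0.989, -0.001, 0.146], [-0.146, 0.001, -0.989], [0.001, -1.0, -0.001]]
ft_force: [-2.9, -0.6, 1.9]
finger_gap: 85.1
```

```bash
python3 -c "
from h import *
plan(630,186,28,8.6)
im=env.read_camera('top');cv2.imwrite('pics/t10.png',cv2.resize(im[110:260,180:330,::-1],None,fx=4,fy=4,interpolation=cv2.INTER_CUBIC))
"
```

```text
t 15.7 p [571.6 181.1  28. ] yaw 8.42 F [-2.9 -0.6  1.9] gap 85.1 q [0.1 0.7 1.5 0.  1.  1.5]
 shift mm (cur tool axes) [-58.5  -0.    3.7] (target axes) [-58.5   0.    3.9] rotvec deg [ 0.1 -0.2  0. ]
```

View pics/t10.png

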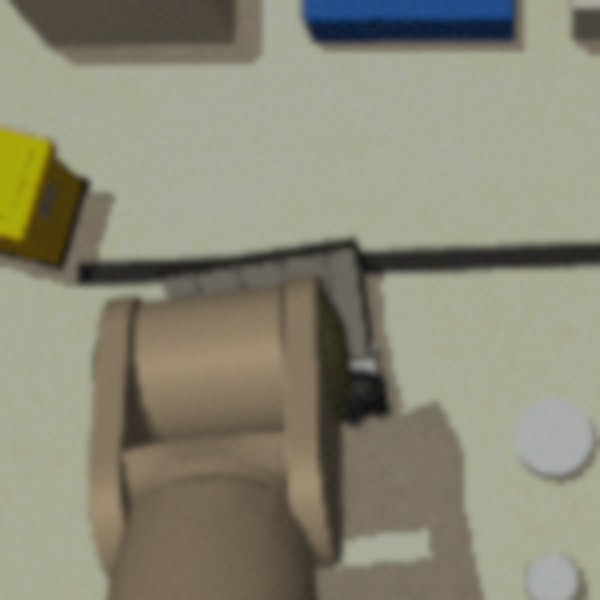

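The far top edge of the crate runs from the hidden left end near (165,268) to (356,240) in the crop, just reaching the line. I'll compute what distance remains.

```bash
python3 -c "
from h import *
P=at_z('top',(np.array([(356,240),(165,267)])+.5)/4-.5+np.array([180,110]),72)
print(P)
a=np.radians(1.73);o=np.array([698.2,-20.3])
c=P[0,:2]+70*np.array([-np.sin(np.radians(8.5)),np.cos(np.radians(8.5))])
print(c,(c-o)@[np.cos(a),np.sin(a)])
"
```

```text
[[692.95360459 129.93444574  72.        ]
 [675.61263719 260.54171204  72.        ]]
[682.60694581 199.16555618] -8.960367541396767
```

Emit:
{"name": "move_arm", "arguments": {"series": [-0.004,0,0,0,0,0,-0.006,0,0,0,0,0,-0.007,0,0,0,0,0,-0.007,0,0,0,0,0,-0.007,0,0,0,0,0,-0.007,0,0,0,0,0,-0.007,0,0,0,0,0,-0.006,0,0,0,0,0,-0.004,0,0,0,0,0,-0.002,0,0,0,0,0]}}

```text
time_s: 16.75
tcp_pos: [633.3, 190.2, 27.9]
eef_rot: [[-0.989, -0.001, 0.146], [-0.146, 0.001, -0.989], [0.0, -1.0, -0.001]]
ft_force: [-2.9, -0.9, 1.6]
finger_gap: 85.2
```

Emit:
{"name": "move_arm", "arguments": {"series": [0,0,0,0,0,0,0.005,0,0,0,0,0,0.01,0,0,0,0,0,0.02,0,0,0,0,0,0.03,0,0,0,0,0,0.04,0,0,0,0,0,0.04,-0.02,0,0,0,0,0.03,-0.03,0,0,0,0,0.02,-0.04,0,0,0,0,0,-0.03,0,0,0,0]}}

```text
time_s: 17.75
tcp_pos: [427.7, 159.6, 146.8]
eef_rot: [[-0.989, -0.003, 0.146], [-0.146, 0.001, -0.989], [0.003, -1.0, -0.002]]
ft_force: [1.0, 0.7, 0.2]
finger_gap: 85.3
```

```bash
python3 -c "
from h import *
plan(400,186,150,8.6)
im=env.read_camera('top');cv2.imwrite('pics/t11f.png',im[:,:,::-1]);cv2.imwrite('pics/t11.png',cv2.resize(im[110:260,180:330,::-1],None,fx=4,fy=4,interpolation=cv2.INTER_CUBIC))
im=env.read_camera('scene');cv2.imwrite('pics/s11.png',im[:,:,::-1])
"
```

```text
t 17.75 p [427.7 159.6 146.8] yaw 8.37 F [1.  0.7 0.2] gap 85.3 q [0.1 0.3 1.8 0.  1.1 1.5]
 shift mm (cur tool axes) [ 23.6  -3.1 -30.2] (target axes) [ 23.4  -3.2 -30.3] rotvec deg [ 0.1 -0.2  0.2]
```

View pics/t11.png

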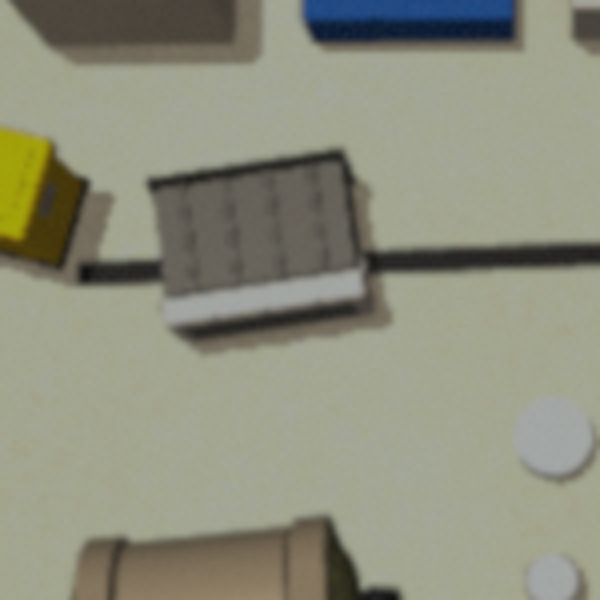

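View pics/s11.png

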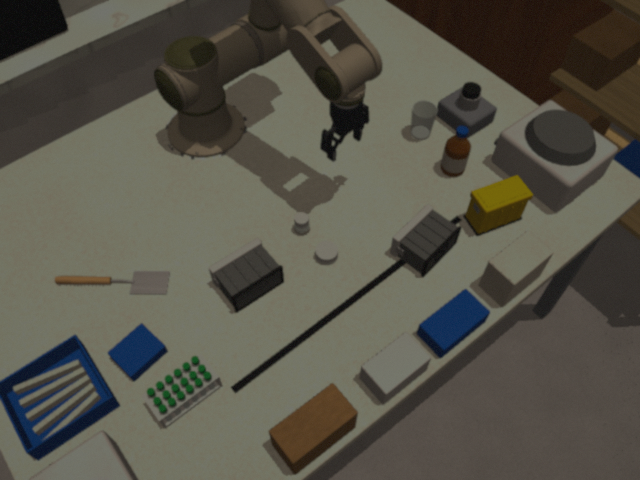

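The stamped crate lies across the line, with its far top edge from (150,184) to (343,152) in the crop. The plain crate lies well short of the line and the bystanders look unmoved. I'll check the numbers.

```bash
python3 -c "
from h import *
P=at_z('top',(np.array([(343,152),(150,182)])+.5)/4-.5+np.array([180,110]),72)
a=np.radians(1.73);o=np.array([698.2,-20.3]);c=P.mean(0)[:2]
print(P,c,(c-o)@[np.cos(a),np.sin(a)])
A=cv2.imread('pics/top0.png').astype(int);B=cv2.imread('pics/t11f.png').astype(int)
for n,(u,v) in dict(dish=(318,219),pot=(318,256),bottle=(150,220),beaker=(150,278),slide=(495,237),rack=(484,185),yellow=(168,152)).items():
    print(n,np.abs(A-B)[v-16:v+16,u-16:u+16].mean().round(1))
"
```

```text
[[754.3442323  139.24285765  72.        ]
 [734.96800702 271.90885505  72.        ]] [744.65611966 205.57585635] 53.254048122088655
dish 1.2
pot 2.2
bottle 1.5
beaker 1.1
slide 1.7
rack 1.3
yellow 0.9
```

The underside is about 53 mm beyond the line's middle, mid-range for 20 to 85 mm. The arm is clear, so I'll hand in.

```bash
python3 -c "
from plant import env
print(env.state()['time_s'],env.sign_off())"
```

```text
the job is handed in; nothing more can be done
17.85 None
```

I tipped both crates towards the robot with the open fingertips, the right one first. The right crate's underside was bare. The left one showed the ring and cross, so I pushed it, lying down, along its own axis onto the dispatch line. I then withdrew and handed in at 17.85 s.

- **Stamped crate:** the last top picture puts its underside about 53 mm beyond the line's middle (20–85 mm allowed). It lies flat.
- **Plain crate:** it lies tipped and well short of the line. I judged this from the scene picture only and did not measure it.
- **Bystanders:** the dishes, pot, bottle, beaker, slide box and rack, and the yellow look-alike, show no visible change from the first top picture. The spatula also looks in place, but I checked it only by eye in the scene picture.
- **Forces:** the wrist read at most about 3 N at the ends of moves. Forces within the moves were not reported.
- **Disagreement:** before the final push, the camera and the finger-contact estimate of the stamped crate's position differed by about 3 mm. No check failed.

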